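# Point out the wrong-way-up tube and put the line on hold

## Task

One aluminium tube in the tray stands wrong way up, with its open mouth showing: come straight down to point at it with the fingertips centred a few centimetres above its mouth, and dwell there for two seconds without touching any tube or dipping over any of the other tubes. Then rise and push the line-hold lever all the way over, away from the robot, and leave it there, with the tubes, packet, tape roll and jar undisturbed. Nothing is to be gripped or lifted.

Things in the scene. Friction and masses are not known exactly. Their poses are not given: they have to be found in the camera images.
- tray: low open cardboard tray, 120 x 232 mm outside, 55 mm high, walls and floor 4 mm, fixed to the bench; cardboard dividers make 2 x 4 cells at 56 mm pitch (2 along its x, 4 along its y), one tube in each. Origin at the centre of its underside, on the bench (z = 0). It may lie left or right of centre and turned by up to 0.3 rad
- tube_open: the one tube standing wrong way up: thin-walled aluminium tube, 32 mm outside diameter, 110 mm high, whose open round mouth (28 mm wide, dark inside) faces up. Loose, standing on the 4 mm tray floor in any of the 8 cells, about 59 mm proud of the tray's rim. Origin at the centre of its underside, z up; its mouth is 110 mm above the origin (114 mm above the bench)
- tube_1: aluminium tube like tube_open, same 32 mm diameter and 110 mm height, but standing with its flat closed end up: its top is a plain closed metal disc. Loose. Origin at the centre of its underside, z up; its top is 110 mm above
- tube_2: aluminium tube like tube_open, same 32 mm diameter and 110 mm height, but standing with its flat closed end up: its top is a plain closed metal disc. Loose. Origin at the centre of its underside, z up; its top is 110 mm above
- tube_3: aluminium tube like tube_open, same 32 mm diameter and 110 mm height, but standing with its flat closed end up: its top is a plain closed metal disc. Loose. Origin at the centre of its underside, z up; its top is 110 mm above
- tube_4: aluminium tube like tube_open, same 32 mm diameter and 110 mm height, but standing with its flat closed end up: its top is a plain closed metal disc. Loose. Origin at the centre of its underside, z up; its top is 110 mm above
- tube_5: aluminium tube like tube_open, same 32 mm diameter and 110 mm height, but standing with its flat closed end up: its top is a plain closed metal disc. Loose. Origin at the centre of its underside, z up; its top is 110 mm above
- tube_6: aluminium tube like tube_open, same 32 mm diameter and 110 mm height, but standing with its flat closed end up: its top is a plain closed metal disc. Loose. Origin at the centre of its underside, z up; its top is 110 mm above
- tube_7: aluminium tube like tube_open, same 32 mm diameter and 110 mm height, but standing with its flat closed end up: its top is a plain closed metal disc. Loose. Origin at the centre of its underside, z up; its top is 110 mm above
- hold_lever_base: grey block of the line-hold lever, 70 x 50 x 25 mm, fixed to the bench on the other side of centre from the tray. Origin at the centre of its underside, z up; its +x axis (turned up to 0.5 rad from world +x) is the direction in which the lever is pushed, away from the robot. The lever's pivot lies 22 mm above the origin and its axis is the block's y
- hold_lever (a joint): angle of the line-hold lever, rad: at 0 it leans 0.5 rad from upright towards the block's -x (towards the robot); it grows as the lever is pushed over to +x; at 0.5 it is upright; at the stop, 1.0, it leans 0.5 rad away from the robot. It starts between 0 and 0.25, moves easily (about 1 N at the ball) and stays where it is left
- hold_lever_tip (a point): centre of the black ball, 26 mm in diameter, at the top of the lever, 80 mm from the pivot; the rod is steel, 10 mm thick. The ball's centre is about 92 mm above the bench at either stop and 102 mm when upright
- packet: bystander: flat brown card packet 50 x 110 x 24 mm lying on the bench near the robot; loose. Origin at the centre of its underside
- tape: bystander: roll of clear tape, 90 mm across, 45 mm high, lying flat beyond the work; loose. Origin at the centre of its underside
- jar: bystander: white lidded jar, 60 mm across, 85 mm high, beyond the work; loose. Origin at the centre of its underside
Mind the look-alikes: they are no part of the job. What is shaped like the tube_open but red is not meant. Leave any green look-alike of the tube_5 alone.

How it is judged:
By the outcome, as a careful person would: the job done as asked, in the order asked, and still so for the second after the job is handed in, with the robot touching nothing.
It also fails if it takes over 53 s, if anything falls off the work surface, if the arm or the gripper's body presses on something with over 40 N, if the wrist force passes 120 N, or if a joint passes its speed limit or range.

## Robot

A 6-joint arm with a two-finger parallel gripper is mounted at the origin on the work surface. World frame = base frame: x ahead of the robot, y to its left, z up, the work surface at z = 0. Lengths are in mm, angles in degrees, forces in N, time in s.
With the tool pointing down it reaches from about 300 to 850 mm from the base axis. Payload 4.2 kg.
Tool frame: the origin (TCP) lies between the finger pads, 19 mm behind the fingertips; this is the grasp point; z points along the fingers, y is the line along which they close (so a half turn about z gives the same grasp; the last joint's range is limited). The gripper opens to 91 mm and grips with 3 to 60 N. Pads are 32 mm wide; open, the fingers measure 118 mm over their backs; the gripper's body (76 mm by 178 mm) begins 60 mm behind the grasp point.
Start: joints at [71.276, 18.312, 89.639, -0, 72.044, -1.146], TCP at [173.657, 548.165, 232.776] pointing down, gripper open.
Joint ranges: [-177.97, 177.97], [-48.28, 115.42], [12.27, 149.76], [-77.06, 257.06], [2.81, 150.46], [-146.56, 146.56]. Speed limits (degrees/s): [147.25, 147.25, 180, 180, 180, 180].

## Interface

Orientations are given as [roll, pitch, yaw] about the fixed x, y, z axes, in that order (R = Rz(yaw) Ry(pitch) Rx(roll)).
In Python, from workcell import telemetry, eyes, ticket gives the robot as it stands. The module is installed in compiled form; this text tells all that it offers.
- The arm moves only by the shell command python3 -m crank 'ROWS' [OPENING] [FORCE]. ROWS is JSON, a list of rows, each an object of numbers: "dx", "dy", "dz": the shift along the world's x, y, z normalised to -1 to 1, where 1 is 80 cm; "yaw": the turn about the world's z normalised to -1 to 1, where 1 is 5 degrees. A call has 1 to 10 rows; each row shifts and turns the commanded pose from where the row before left it; what a row does not reach is not made up. A row lasts 1/8 s, in which the tool goes at most 62.5 mm and 10.7 degrees, less where a joint would pass 70% of its speed; a pose out of reach is approached as far as the arm can. A call with a number of a shift or a turn outside -1 to 1 is refused whole. A call with a gripper value outside its range is refused whole. OPENING is the opening, from 0 (shut) to 1 (fully open), set as the call begins (- or left out, the last holds). The fingers move at their own pace and stop on an object; FORCE is the grip in N (left out, the last holds). Time passes only in rows, so rows that do not move let the fingers close. It gives the time, the measured TCP pose, the force, the opening and the grip force at its end, in the units of the state.
- telemetry.state(): the state, without advancing time (a new reading comes with each control period).
- eyes.grab_frame(name): name is "side" or "top"; returns the picture (420x560x3 uint8, red, green, blue); there is no depth.
- eyes.calibration(name): a dict with "camera_matrix" (3x3 intrinsics, pixels), "k1" (the pictures are not rectified: a ray, as slopes to the right and down, at radius r is drawn at 1 + k1 r^2 times it, then the intrinsics apply), "world_from_camera" (4x4, takes a point from camera to world coordinates). Camera axes: x right, y down, z forward; pixel columns grow to the right and rows downward; lengths in mm; the calibration is good to about 2 mm. A picture is of the moment at which its call begins. calibration takes no time and is no camera call.
- ticket.job_done(): hands the job in; it is judged then, once.
The state is a dict: "time_s": time; "qpos": joint angles; "qvel": joint speeds; "effort": joint torques, N m; "ee_pos": TCP position; "ee_rot": TCP orientation; "force": force on the tool from outside, world axes, zero at the start; "torque": the same for the moment, N m; "gripper_width": finger opening in mm; "gripper_force": force on a finger pad.
Only numpy, scipy, OpenCV 4.12 (cv2) and the standard library are available. Lean on these libraries where they do the work, as an engineer would, in place of code of your own. Each camera call takes 0.05 s, during which the arm holds its last target. There are 200 camera calls.

## Working session

There is one attempt and no reset: what is moved stays moved. The work goes in short steps, Python scripts to look and compute and a shell command to move; the robot and the scene stay as the last step left them, time stands still between calls to the robot, and variables do not carry over. Pictures are saved under pics/ and viewed, at most 10 in all, crops included, and the job is handed in when it is done.

```bash
mkdir -p pics; cat > h.py <<'E'
import numpy as np, cv2
from workcell import telemetry, eyes, ticket
def grab(cam,fn):
    im=eyes.grab_frame(cam)[:,:,::-1].copy(); cv2.imwrite('pics/'+fn,im); return im
def ray(cam,u,v):
    c=eyes.calibration(cam); K=np.array(c['camera_matrix']);T=np.array(c['world_from_camera']);k=c['k1']
    d=cv2.undistortPoints(np.array([[[u,v]]],float),K,np.array([k,0,0,0.]))[0,0]
    return T[:3,3],T[:3,:3]@np.array([d[0],d[1],1])
def onz(cam,u,v,z):
    o,d=ray(cam,u,v); return o+d*(z-o[2])/d[2]
def pix(cam,P):
    c=eyes.calibration(cam); T=np.linalg.inv(np.array(c['world_from_camera']))
    return cv2.projectPoints(np.array(P,float).reshape(-1,1,3),cv2.Rodrigues(T[:3,:3])[0],T[:3,3],np.array(c['camera_matrix']),np.array([c['k1'],0,0,0.]))[0][:,0]
E
python3 - <<'E'
from h import *
grab('top','t0.png');grab('side','s0.png')
for c in('top','side'):print(eyes.calibration(c))
print(telemetry.state())
E
```

```text
{'camera_matrix': array([[429.26735978,   0.        , 280.77857307],
       [  0.        , 429.26735978, 212.83861553],
       [  0.        ,   0.        ,   1.        ]]), 'k1': 0.02252304009360648, 'world_from_camera': array([[ 5.94247891e-03, -9.87516637e-01,  1.57402602e-01,
         4.10508724e+02],
       [-9.99979400e-01, -6.25029311e-03, -1.46066158e-03,
        -6.40002484e+01],
       [ 2.42624001e-03, -1.57390680e-01, -9.87533436e-01,
         1.06137739e+03],
       [ 0.00000000e+00,  0.00000000e+00,  0.00000000e+00,
         1.00000000e+00]])}
{'camera_matrix': array([[464.78355185,   0.        , 264.54482228],
       [  0.        , 464.78355185, 215.47957405],
       [  0.        ,   0.        ,   1.        ]]), 'k1': -0.11303785850271693, 'world_from_camera': array([[ 8.49064474e-01, -3.09884014e-01,  4.27856772e-01,
         1.44173550e+02],
       [-5.28129907e-01, -4.78004736e-01,  7.01847756e-01,
        -7.72580661e+02],
       [-1.29738371e-02, -8.21877953e-01, -5.69515856e-01,
         6.57295984e+02],
       [ 0.00000000e+00,  0.00000000e+00,  0.00000000e+00,
         1.00000000e+00]])}
{'time_s': 0.1, 'qpos': array([ 7.12766396e+01,  1.83476782e+01,  8.96978405e+01, -1.04000912e-03,
        7.20441545e+01, -1.14745326e+00]), 'qvel': array([-5.22633668e-02, -6.79225089e-03, -1.77711173e-01,  1.72993979e-02,
       -7.03591149e-02, -4.34798432e-06]), 'effort': array([-5.39524499e-04, -4.13337708e+01, -2.32508433e+01,  7.28428806e-02,
        4.22040210e-02, -5.39152381e-05]), 'ee_pos': array([173.51947341, 547.76237662, 232.01801489]), 'ee_rot': array([-1.79910325e+02, -8.07095093e-04,  1.62424414e+02]), 'force': array([ 0.52401122, -0.73405805, -0.00117269]), 'torque': array([ 0.01081235, -0.05766939,  0.05175069]), 'gripper_force': 0.0, 'gripper_width': 90.93936017281904}
```

View pics/t0.png

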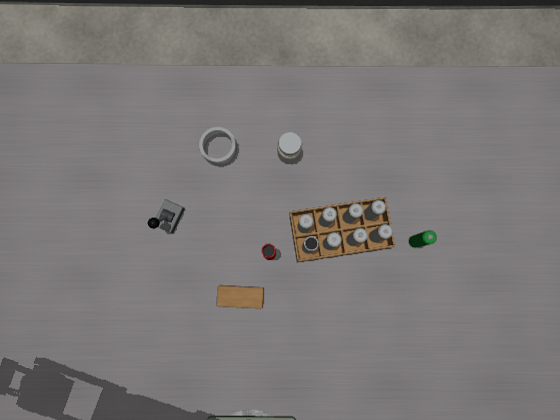

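View pics/s0.png

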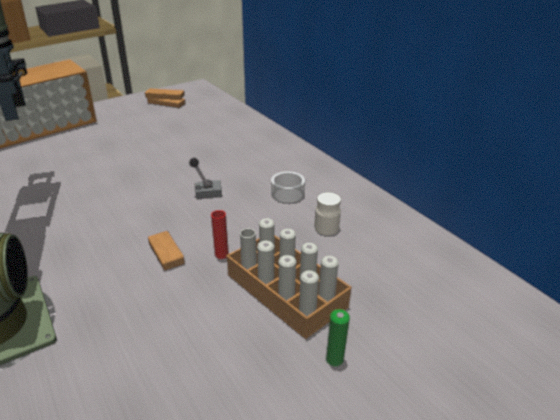

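Candidates in the top view are the dark-mouthed tube at (311,244), the red open tube at (269,252), which is a decoy, the green tube at (429,238), also a decoy, and seven pale closed tops. I choose (311,244), which is (248,234) in the side view. The lever ball is at (154,223) in the top view and (194,162) in the side view. Next is one close crop, plus measurements.

```bash
python3 - <<'E'
from h import *
t=cv2.imread('pics/t0.png');s=cv2.imread('pics/s0.png')
a=cv2.resize(t[190:270,250:350],None,fx=4,fy=4,interpolation=2);b=cv2.resize(t[190:245,140:195],(400,320),interpolation=2)
cv2.imwrite('pics/c0.png',np.hstack([a,b]))
print(b.shape)
def tri(p,q):
    (o1,d1),(o2,d2)=ray('top',*p),ray('side',*q)
    A=np.stack([d1,-d2],1);x=np.linalg.lstsq(A,o2-o1,rcond=None)[0]
    return ((o1+d1*x[0]+o2+d2*x[1])/2).round(1),np.linalg.norm(A@x-o2+o1).round(1)
print('open',onz('top',311,244,114),onz('side',248,234,114),tri((311,244),(248,234)))
# dark ball centroids
for n,im,(x0,y0,x1,y1) in(('top',t,(140,210,166,236)),('side',s,(184,150,206,172))):
    m=(im[y0:y1,x0:x1].max(2)<45).astype(np.uint8); N,_,st,c=cv2.connectedComponentsWithStats(m)
    print(n,[(st[i].tolist(),(c[i]+[x0,y0]).round(1)) for i in range(1,N) if st[i][4]>8])
print('ball',tri((154,223),(194,162)))
for n,p in dict(red=(269,252),tapeN=(217,163),).items():print(n,onz('top',*p,110))
print('base',onz('top',168,216,25),'side',onz('side',208,189,0))
for p in [(306,222),(329.5,215),(355.5,211.5),(378.5,208),(334,240.5),(360,236),(385.5,232)]:print(onz('top',*p,114).round(0))
E
```

```text
(320, 400, 3)
open [ 492.22600639 -132.57795183  114.        ] [ 491.98215994 -139.20150139  114.        ] (array([ 493.8, -133.4,  109.3]), np.float64(2.5))
top [([8, 8, 14, 10, 96], array([153.4, 222.4]))]
side [([7, 11, 6, 5, 15], array([193.4, 163.1]))]
ball (array([539.8, 220.7,  97. ]), np.float64(1.4))
red [474.2864982  -39.88065956 110.        ]
tapeN [676.48550496  80.93641023 110.        ]
base [566.15735363 209.20752703  25.        ] side [575.68077561 228.50017485   0.        ]
[ 541. -122.  114.]
[ 557. -174.  114.]
[ 566. -232.  114.]
[ 574. -284.  114.]
[ 500. -183.  114.]
[ 511. -241.  114.]
[ 520. -298.  114.]
```

View pics/c0.png

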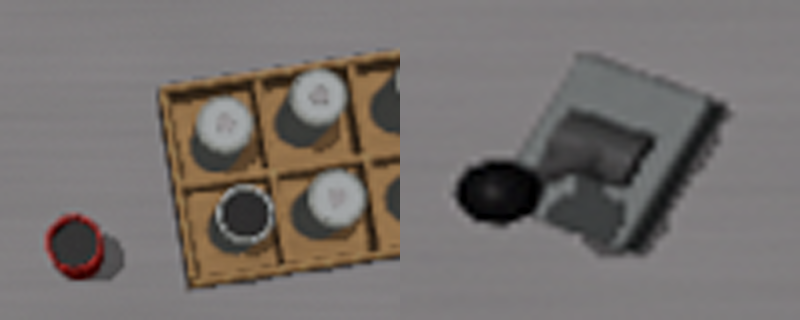

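The crop confirms the choice: the mouth with the light rim and dark inside is at about (311,243.5). It is a grey tube in the tray's corner cell, and the red one stands outside the tray. Mouth at about (493,-133). The lever's push direction is about -25°, and its base centre is about (566,208). I'll close the fingers and fly high.

```bash
python3 -m crank '[{"dz":0.04},{"dz":0.04},{"dx":0.025,"dy":-0.053,"yaw":-0.2},{"dx":0.025,"dy":-0.053,"yaw":-0.2},{"dx":0.025,"dy":-0.053,"yaw":-0.2},{"dx":0.025,"dy":-0.053,"yaw":-0.2},{"dx":0.025,"dy":-0.053,"yaw":-0.2},{"dx":0.025,"dy":-0.053,"yaw":-0.2},{"dx":0.025,"dy":-0.053,"yaw":-0.2},{"dx":0.025,"dy":-0.053}]' 0 10
python3 -m crank '[{"dx":0.025,"dy":-0.053},{"dx":0.025,"dy":-0.053},{"dx":0.025,"dy":-0.053},{"dx":0.025,"dy":-0.053},{"dx":0.025,"dy":-0.053},{"dx":0.025,"dy":-0.053},{"dx":0.025,"dy":-0.053},{"dx":0.025,"dy":-0.053},{},{}]'
```

```text
validation failed for argument at $[0]...
validation failed for argument at $[0]...
```

```bash
python3 -m crank '[{"dx":0,"dy":0,"dz":0.04,"yaw":0},{"dx":0,"dy":0,"dz":0.04,"yaw":0},{"dx":0.025,"dy":-0.053,"dz":0,"yaw":-0.2},{"dx":0.025,"dy":-0.053,"dz":0,"yaw":-0.2},{"dx":0.025,"dy":-0.053,"dz":0,"yaw":-0.2},{"dx":0.025,"dy":-0.053,"dz":0,"yaw":-0.2},{"dx":0.025,"dy":-0.053,"dz":0,"yaw":-0.2},{"dx":0.025,"dy":-0.053,"dz":0,"yaw":-0.2},{"dx":0.025,"dy":-0.053,"dz":0,"yaw":-0.2},{"dx":0.025,"dy":-0.053,"dz":0,"yaw":0}]' 0 10
```

```text
time_s: 1.35
ee_pos: [333.9, 207.5, 296.6]
ee_rot: [-180.0, -0.0, 155.4]
force: [0.4, -0.4, -0.2]
gripper_width: -0.2
gripper_force: 0.0
```

```bash
python3 -m crank '[{"dx":0.025,"dy":-0.053,"dz":0,"yaw":0},{"dx":0.025,"dy":-0.053,"dz":0,"yaw":0},{"dx":0.025,"dy":-0.053,"dz":0,"yaw":0},{"dx":0.025,"dy":-0.053,"dz":0,"yaw":0},{"dx":0.025,"dy":-0.053,"dz":0,"yaw":0},{"dx":0.025,"dy":-0.053,"dz":0,"yaw":0},{"dx":0.025,"dy":-0.053,"dz":0,"yaw":0},{"dx":0.024,"dy":-0.055,"dz":0,"yaw":0},{"dx":0,"dy":0,"dz":0,"yaw":0},{"dx":0,"dy":0,"dz":0,"yaw":0}]'
```

```text
time_s: 2.6
ee_pos: [492.3, -131.4, 296.3]
ee_rot: [180.0, -0.1, 155.4]
force: [-0.7, -0.1, 0.2]
gripper_width: 0.4
gripper_force: 0.0
```

```bash
python3 -m crank '[{"dx":0.001,"dy":-0.002,"dz":-0.026,"yaw":0},{"dx":0,"dy":0,"dz":-0.026,"yaw":0},{"dx":0,"dy":0,"dz":-0.026,"yaw":0},{"dx":0,"dy":0,"dz":-0.026,"yaw":0},{"dx":0,"dy":0,"dz":-0.026,"yaw":0},{"dx":0,"dy":0,"dz":-0.026,"yaw":0},{"dx":0,"dy":0,"dz":0,"yaw":0}]'
python3 - <<'E'
from h import *
s=grab('side','s1.png');cv2.imwrite('pics/s1c.png',cv2.resize(s[150:300,180:380],None,fx=4,fy=4))
p=telemetry.state()['ee_pos'];print(p,pix('side',[p-[0,0,19],[493,-133,114]]))
E
```

```text
time_s: 3.48
ee_pos: [492.2, -131.8, 171.0]
ee_rot: [-180.0, -0.2, 155.5]
force: [0.4, 0.3, -0.3]
gripper_width: 0.4
gripper_force: 0.0
[ 493.1572069  -132.28459975  172.07378745] [[246.02319732 215.58454099]
 [246.85273191 232.22337875]]
```

View pics/s1c.png

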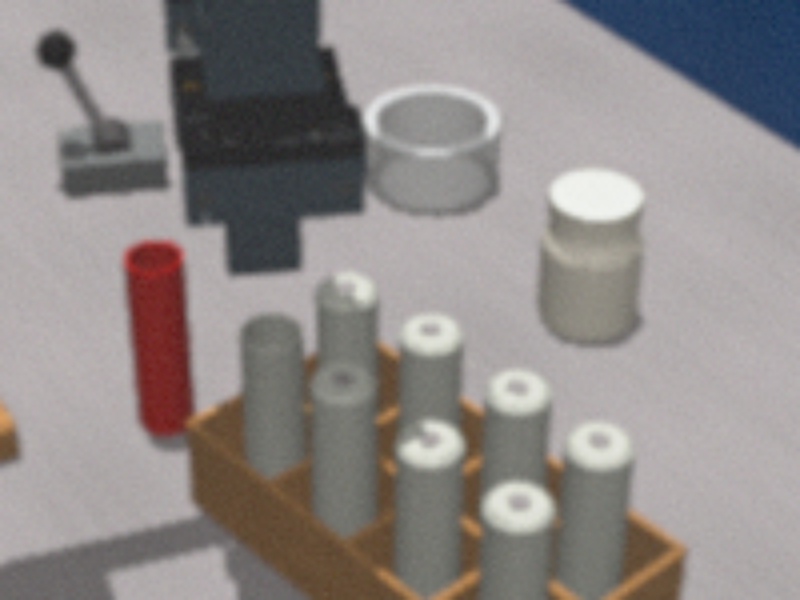

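The fingertips, at (246,217) in full-image pixels, are above the open mouth at (248,232.5). That is about 2 mm off and about 38 mm high. I'll nudge, come down a little and dwell.

```bash
python3 -m crank '[{"dx":0.002,"dy":-0.002,"dz":-0.01,"yaw":0},{"dx":0,"dy":0,"dz":0,"yaw":0},{"dx":0,"dy":0,"dz":0,"yaw":0},{"dx":0,"dy":0,"dz":0,"yaw":0},{"dx":0,"dy":0,"dz":0,"yaw":0},{"dx":0,"dy":0,"dz":0,"yaw":0},{"dx":0,"dy":0,"dz":0,"yaw":0},{"dx":0,"dy":0,"dz":0,"yaw":0},{"dx":0,"dy":0,"dz":0,"yaw":0},{"dx":0,"dy":0,"dz":0,"yaw":0}]'
python3 -m crank '[{"dx":0,"dy":0,"dz":0,"yaw":0},{"dx":0,"dy":0,"dz":0,"yaw":0},{"dx":0,"dy":0,"dz":0,"yaw":0},{"dx":0,"dy":0,"dz":0,"yaw":0},{"dx":0,"dy":0,"dz":0,"yaw":0},{"dx":0,"dy":0,"dz":0,"yaw":0},{"dx":0,"dy":0,"dz":0,"yaw":0},{"dx":0,"dy":0,"dz":0,"yaw":0},{"dx":0,"dy":0,"dz":0,"yaw":0},{"dx":0,"dy":0,"dz":0,"yaw":0}]'
python3 -m crank '[{"dx":0,"dy":0,"dz":0,"yaw":0},{"dx":0,"dy":0,"dz":0,"yaw":0},{"dx":0,"dy":0,"dz":0,"yaw":0},{"dx":0,"dy":0,"dz":0.04,"yaw":0},{"dx":0,"dy":0,"dz":0.04,"yaw":0},{"dx":0,"dy":0,"dz":0.04,"yaw":0},{"dx":0,"dy":0,"dz":0.04,"yaw":0},{"dx":0,"dy":0,"dz":0,"yaw":0}]'
```

```text
time_s: 4.78
ee_pos: [495.3, -135.0, 164.0]
ee_rot: [180.0, -0.0, 155.4]
force: [0.2, -0.7, 0.2]
gripper_width: 0.4
gripper_force: 0.0
time_s: 6.02
ee_pos: [495.2, -135.0, 164.0]
ee_rot: [180.0, -0.0, 155.4]
force: [0.6, -0.6, 0.5]
gripper_width: 0.4
gripper_force: 0.0
time_s: 7.02
ee_pos: [496.5, -135.4, 294.4]
ee_rot: [179.9, 0.3, 155.4]
force: [-0.7, -0.2, -0.4]
gripper_width: 0.5
gripper_force: 0.0
```

```bash
python3 -m crank '[{"dx":0,"dy":0.053,"dz":0,"yaw":0},{"dx":0,"dy":0.053,"dz":0,"yaw":0},{"dx":0,"dy":0.053,"dz":0,"yaw":0},{"dx":0,"dy":0.053,"dz":0,"yaw":0},{"dx":-0.011,"dy":0.053,"dz":0,"yaw":0},{"dx":0,"dy":0.053,"dz":0,"yaw":0},{"dx":0,"dy":0.053,"dz":0,"yaw":0},{"dx":0,"dy":0.053,"dz":0,"yaw":0},{"dx":0,"dy":0.053,"dz":0,"yaw":0},{"dx":0,"dy":0,"dz":0,"yaw":0}]'
python3 -m crank '[{"dx":0,"dy":0,"dz":-0.04,"yaw":0},{"dx":0,"dy":0,"dz":-0.04,"yaw":0},{"dx":0,"dy":0,"dz":-0.04,"yaw":0},{"dx":0,"dy":0,"dz":-0.04,"yaw":0},{"dx":0,"dy":0,"dz":-0.04,"yaw":0},{"dx":0,"dy":0,"dz":-0.04,"yaw":0},{"dx":0,"dy":0,"dz":0,"yaw":0},{"dx":0,"dy":0,"dz":0,"yaw":0}]'
python3 - <<'E'
from h import *
s=grab('side','s2.png');t=grab('top','t2.png')
cv2.imwrite('pics/c2.png',np.hstack([cv2.resize(s[100:220,130:250],(400,400)),cv2.resize(t[170:270,100:200],(400,400))]))
E
```

```text
time_s: 8.28
ee_pos: [485.7, 248.7, 290.0]
ee_rot: [-179.9, -0.1, 155.6]
force: [-0.7, -1.1, -0.1]
gripper_width: 0.7
gripper_force: 0.0
time_s: 9.28
ee_pos: [487.0, 246.3, 100.7]
ee_rot: [180.0, 0.0, 155.4]
force: [0.9, -1.1, 0.7]
gripper_width: 0.5
gripper_force: 0.0
```

View pics/c2.png

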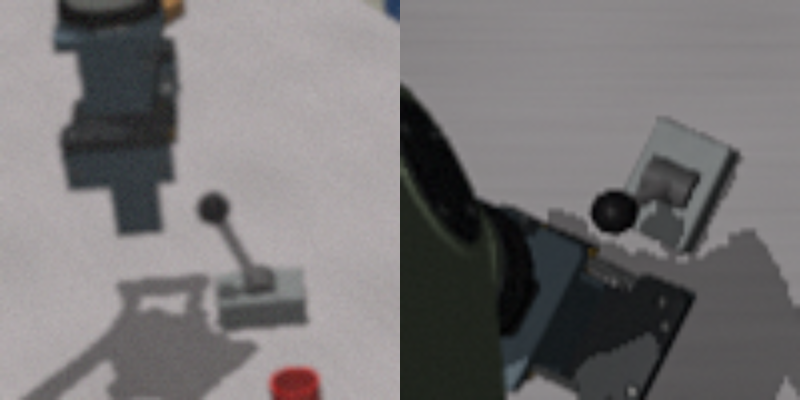

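The side crop shows the fingers behind the ball at tip height, with ball and lever lined up. Pushing.

```bash
python3 -m crank '[{"dx":0.011,"dy":-0.0053,"dz":0,"yaw":0},{"dx":0.011,"dy":-0.0053,"dz":0,"yaw":0},{"dx":0.011,"dy":-0.0053,"dz":0,"yaw":0},{"dx":0.011,"dy":-0.0053,"dz":0,"yaw":0},{"dx":0.011,"dy":-0.0053,"dz":0,"yaw":0},{"dx":0.011,"dy":-0.0053,"dz":0,"yaw":0},{"dx":0.011,"dy":-0.0053,"dz":0,"yaw":0},{"dx":0.011,"dy":-0.0053,"dz":0,"yaw":0},{"dx":0.011,"dy":-0.0053,"dz":0,"yaw":0},{"dx":0,"dy":0,"dz":0,"yaw":0}]'
python3 -m crank '[{"dx":0.0025,"dy":-0.0012,"dz":0,"yaw":0},{"dx":0.0025,"dy":-0.0012,"dz":0,"yaw":0},{"dx":0,"dy":0,"dz":0,"yaw":0}]'
```

```text
time_s: 10.62
ee_pos: [566.4, 207.9, 99.8]
ee_rot: [-180.0, 0.0, 155.4]
force: [-0.6, 0.6, 0.4]
gripper_width: 0.6
gripper_force: 0.0
time_s: 11.0
ee_pos: [569.6, 206.5, 99.9]
ee_rot: [-180.0, -0.0, 155.4]
force: [-0.9, 0.5, -0.0]
gripper_width: 0.4
gripper_force: 0.2
```

```bash
for i in 1 ; do python3 -m crank '[{"dx":0.0025,"dy":-0.0012,"dz":0,"yaw":0},{"dx":0,"dy":0,"dz":0,"yaw":0},{"dx":0,"dy":0,"dz":0,"yaw":0}]'; done
python3 -m crank '[{"dx":0.0025,"dy":-0.0012,"dz":0,"yaw":0},{"dx":0,"dy":0,"dz":0,"yaw":0},{"dx":0,"dy":0,"dz":0,"yaw":0}]'
python3 -m crank '[{"dx":0.0025,"dy":-0.0012,"dz":0,"yaw":0},{"dx":0,"dy":0,"dz":0,"yaw":0},{"dx":0,"dy":0,"dz":0,"yaw":0}]'
```

```text
time_s: 11.38
ee_pos: [571.7, 205.5, 100.0]
ee_rot: [180.0, 0.0, 155.4]
force: [-0.5, 0.8, 0.6]
gripper_width: 0.9
gripper_force: 0.2
time_s: 11.75
ee_pos: [573.5, 204.6, 99.9]
ee_rot: [-180.0, -0.0, 155.4]
force: [-1.1, 0.4, -0.1]
gripper_width: 0.1
gripper_force: 0.9
time_s: 12.12
ee_pos: [573.8, 204.4, 99.8]
ee_rot: [-180.0, -0.2, 155.4]
force: [-6.3, 3.3, 2.1]
gripper_width: 0.5
gripper_force: 3.5
```

The force has risen to about 7 N, so the lever is at its stop. Backing off the way it came, then rising.

```bash
python3 -m crank '[{"dx":-0.01,"dy":0.005,"dz":0,"yaw":0},{"dx":-0.025,"dy":0.012,"dz":0,"yaw":0},{"dx":-0.035,"dy":0.016,"dz":0,"yaw":0},{"dx":-0.035,"dy":0.016,"dz":0,"yaw":0},{"dx":0,"dy":0,"dz":0.04,"yaw":0},{"dx":0,"dy":0.02,"dz":0.05,"yaw":0},{"dx":-0.02,"dy":0.04,"dz":0.05,"yaw":0},{"dx":-0.02,"dy":0.04,"dz":0.04,"yaw":0},{"dx":0,"dy":0,"dz":0,"yaw":0},{"dx":0,"dy":0,"dz":0,"yaw":0}]'
python3 - <<'E'
from h import *
s=grab('side','s3.png');t=grab('top','t3.png')
cv2.imwrite('pics/c3.png',np.hstack([cv2.resize(s[120:340,130:360],(400,400)),cv2.resize(t[120:320,130:330],(400,400))]))
a=np.array([.906,-.423]);d=np.r_[a,0]
for th in(.9,1.0):
  P=np.array([566,208,22])+80*(np.sin(th-.5)*d+[0,0,np.cos(th-.5)]);print(th,pix('top',P),pix('side',P))
for n,im,(x0,y0,x1,y1) in(('top',t,(155,190,185,212)),('side',s,(190,140,250,180))):
    m=(im[y0:y1,x0:x1].max(2)<45).astype(np.uint8); N,_,st,c=cv2.connectedComponentsWithStats(m)
    print(n,[(st[i].tolist(),(c[i]+[x0,y0]).round(1)) for i in range(1,N) if st[i][4]>8])
E
```

```text
time_s: 13.38
ee_pos: [459.6, 322.1, 243.3]
ee_rot: [-179.9, 0.0, 155.4]
force: [0.7, 0.0, -0.2]
gripper_width: 0.1
gripper_force: 0.0
0.9 [[166.93371824 199.24664143]] [[217.27271042 160.89102039]]
1.0 [[168.79421809 196.74835505]] [[220.16044335 161.89102009]]
top [([7, 1, 11, 11, 92], array([166.9, 195.9]))]
side []
```

View pics/c3.png

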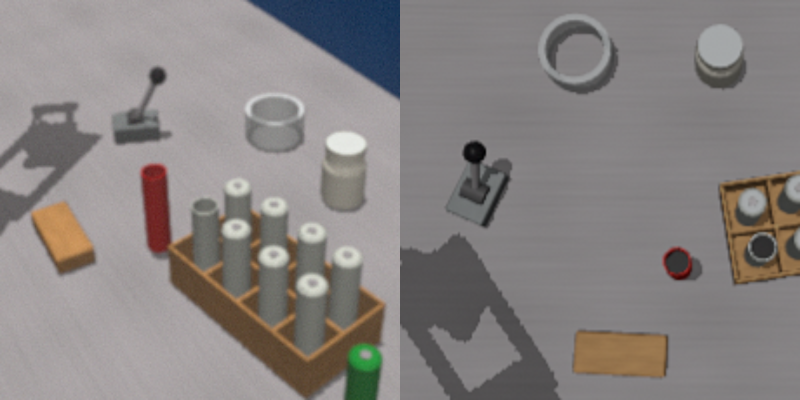

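The ball is at (167,196) in the top view and (220,161) in the side view, which matches the 1.0 stop. All the tubes and bystanders look unmoved.

```bash
python3 -c "
from workcell import ticket
print(ticket.job_done())"
```

```text
the job is handed in; nothing more can be done
None
```

I handed the job in at about 13.5 s: the fingertips dwelt over 2.5 s about 3 cm above the open tube's mouth, then the lever was pushed to its stop and left there, and in the last pictures nothing else looks moved.

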